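Swap the two castings on the sloping rack of the polishing bench

TASK

The two bare aluminium castings on the sloping rack stand in each other's bays. Hang the empty basket by its handle on the double hook so that the rubber mat is free, park one casting upright on the mat, put the other casting into the bay that has become empty, then put the parked one into the remaining bay. Each casting must lie flat and square between the ribs of its new bay; set them down gently without dropping or knocking them, and leave everything else on the bench where it is.

Things in the scene. Friction and masses are not known exactly. Their poses are not given: they have to be found in the camera images.
- arch: Aluminium casting with a half-round top: foot 46 (x) x 110 (y) x 12 mm; body 46 thick in x, 90 wide in y, straight up to 20 mm, then a half-round of 45 mm radius up to 65 mm; dark bore in its two flat faces (-x, +x; grip across these, 46 mm). 0.35 to 0.6 kg. Origin: centre of the underside, z up. Starts in one bay, tilted with the deck, its axes parallel to the deck's.
- clevis: Aluminium casting with a U-shaped top: foot 46 (x) x 110 (y) x 12 mm; body 46 thick in x, 90 wide in y, solid up to 42 mm, then two lugs at the ends (y = +-34, each 22 mm in y) up to 65 mm, open gap between. Grip across the flat x faces, 46 mm apart. 0.35 to 0.6 kg. Origin: centre of the underside, z up. Starts in the other bay, axes parallel to the deck's.
- deck: Fixed steel rack deck, 296 mm (y) by 100 mm up the slope (x), sloping 24 deg down to the robot: x runs up the slope, away from the robot; z is the deck's normal. Origin: deck surface, middle of the row, 75 mm above the bench. Lip 10 mm high at the low edge (inner face x = -24), none at the top (x = +62). Ribs 10 high, 6 thick at y = -141, 0, +141 mm bound two bays 135 mm wide.
- bay_left (a point): Centre of the bay at the deck's +y end: where the origin of a casting lies when it rests on the deck 1 mm above the lip (deck coordinates 0, +70.5, 0 mm). Axes as the deck's.
- bay_right (a point): The same point of the bay at the deck's -y end (deck coordinates 0, -70.5, 0 mm). Axes as the deck's.
- mat: Black rubber mat, fixed on the bench, 120 (x) x 145 (y) x 4 mm. Origin: centre of its underside, on the bench; its top is at 4 mm. The basket stands on it at the start.
- basket: Empty sheet-steel basket, open on top, 90 (x) x 118 (y) x 50 mm, with a rigid arched handle of 10 mm round bar: uprights at y = +-62 mm, level bar along y with its centre 135 mm above the basket's underside. 0.2 to 0.3 kg. Origin: centre of the underside.
- handle (a point): Middle of the basket's handle bar, on the bar's centre line. Axes as the basket's: the bar runs along y and can be gripped across x.
- hookstand: Fixed steel stand, base plate 170 x 130 x 12 mm. A 20 mm column at x = +90 mm, 262 mm high, with a crossbar along y at its top that carries two equal hooks of 8 mm bar at y = -38 and +38 mm. They reach out to -x and turn up at the tip. Origin: on the bench, under the middle between the two hook troughs.
- hook (a point): Midway between the two hook troughs, 239 mm above the bench: where the handle bar's middle rests, the bar along the stand's y in both troughs, passed over the tips from -x, then lowered in. Tips rise 21 mm above it at x = -28 mm; arms and crossbar rise 28 mm, from x = +32 mm back. The 68 mm between the hooks is free for the gripper. Axes as the stand's.
- compound_bar: Bystander: bar of brown polishing compound, 50 x 150 x 40 mm, loose. Origin: centre of the underside.
- tin: Bystander: round steel tin, 68 mm across, 75 mm high, loose. Origin: centre of the underside.
- brush: Bystander: hand brush lying on the bench, loose.
- wrench: Bystander: wrench lying on the bench, loose.
- grindwheel: Bystander: grey grinding wheel lying flat, 124 mm across, 25 mm thick, loose. Origin: centre of the underside.
There are look-alikes about, which are no part of the job. Leave any orange look-alike of the basket alone. Leave any green look-alike of the arch alone.

How it is judged (in metres and radians):
On the way, in this order (a step that is already met when the one before it is completed fails the run):
1. the basket hangs by its handle in both hooks, let go (distance between handle and hook below 0.02 m and angle between basket's own z axis and vertical below 0.2 rad and contact force between basket and hookstand above 0.8 N and contact force between the fingers and basket below 0.3 N and linear speed of basket below 0.05 m/s), for 0.2 s.
2. one casting stands upright on the mat, let go (((horizontal distance between arch and mat below 0.05 m and angle between arch's own z axis and vertical below 0.1 rad and height (world z) of arch below 0.01 m and linear speed of arch below 0.03 m/s and contact force between the fingers and arch below 0.3 N) or (horizontal distance between clevis and mat below 0.05 m and angle between clevis's own z axis and vertical below 0.1 rad and height (world z) of clevis below 0.01 m and linear speed of clevis below 0.03 m/s and contact force between the fingers and clevis below 0.3 N))), for 0.2 s.
3. the other casting lies flat in the bay it was not in at the start, let go (((x of arch in the frame of bay_left between -0.01 and 0.036 m and y of arch in the frame of bay_left between -0.014 and 0.014 m and z of arch in the frame of bay_left between -0.006 and 0.006 m and angle between the z axis of arch and the z axis of deck, either way round below 0.1 rad and angle between the y axis of arch and the y axis of deck, either way round below 0.2 rad and angle between arch's own z axis and vertical below 0.8 rad and distance of arch from where it was at the start of the episode above 0.1 m and linear speed of arch below 0.03 m/s and contact force between the fingers and arch below 0.3 N) or (x of arch in the frame of bay_right between -0.01 and 0.036 m and y of arch in the frame of bay_right between -0.014 and 0.014 m and z of arch in the frame of bay_right between -0.006 and 0.006 m and angle between the z axis of arch and the z axis of deck, either way round below 0.1 rad and angle between the y axis of arch and the y axis of deck, either way round below 0.2 rad and angle between arch's own z axis and vertical below 0.8 rad and distance of arch from where it was at the start of the episode above 0.1 m and linear speed of arch below 0.03 m/s and contact force between the fingers and arch below 0.3 N) or (x of clevis in the frame of bay_left between -0.01 and 0.036 m and y of clevis in the frame of bay_left between -0.014 and 0.014 m and z of clevis in the frame of bay_left between -0.006 and 0.006 m and angle between the z axis of clevis and the z axis of deck, either way round below 0.1 rad and angle between the y axis of clevis and the y axis of deck, either way round below 0.2 rad and angle between clevis's own z axis and vertical below 0.8 rad and distance of clevis from where it was at the start of the episode above 0.1 m and linear speed of clevis below 0.03 m/s and contact force between the fingers and clevis below 0.3 N) or (x of clevis in the frame of bay_right between -0.01 and 0.036 m and y of clevis in the frame of bay_right between -0.014 and 0.014 m and z of clevis in the frame of bay_right between -0.006 and 0.006 m and angle between the z axis of clevis and the z axis of deck, either way round below 0.1 rad and angle between the y axis of clevis and the y axis of deck, either way round below 0.2 rad and angle between clevis's own z axis and vertical below 0.8 rad and distance of clevis from where it was at the start of the episode above 0.1 m and linear speed of clevis below 0.03 m/s and contact force between the fingers and clevis below 0.3 N))), for 0.2 s.
At the end, for the whole second after the job is handed in: Each casting rests in the other's first bay: along the row within 14 mm of its centre, along the slope -10 to +36 mm, 6 mm in height, flat within 0.10 and square within 0.2 rad. The basket hangs still, upright within 0.2 rad, handle middle within 20 mm of the hook point. All let go (all of step 1 and ((x of arch in the frame of bay_left between -0.01 and 0.036 m and y of arch in the frame of bay_left between -0.014 and 0.014 m and z of arch in the frame of bay_left between -0.006 and 0.006 m and angle between the z axis of each of arch, clevis and the z axis of deck, either way round below 0.1 rad and angle between the y axis of each of arch, clevis and the y axis of deck, either way round below 0.2 rad and angle between each of arch, clevis's own z axis and vertical below 0.8 rad and distance of each of arch, clevis from where it was at the start of the episode above 0.1 m and linear speed of each of arch, clevis below 0.03 m/s and contact force between the fingers and arch below 0.3 N and x of clevis in the frame of bay_right between -0.01 and 0.036 m and y of clevis in the frame of bay_right between -0.014 and 0.014 m and z of clevis in the frame of bay_right between -0.006 and 0.006 m and contact force between the fingers and clevis below 0.3 N) or (x of arch in the frame of bay_right between -0.01 and 0.036 m and y of arch in the frame of bay_right between -0.014 and 0.014 m and z of arch in the frame of bay_right between -0.006 and 0.006 m and angle between the z axis of each of arch, clevis and the z axis of deck, either way round below 0.1 rad and angle between the y axis of each of arch, clevis and the y axis of deck, either way round below 0.2 rad and angle between each of arch, clevis's own z axis and vertical below 0.8 rad and distance of each of arch, clevis from where it was at the start of the episode above 0.1 m and linear speed of each of arch, clevis below 0.03 m/s and contact force between the fingers and arch below 0.3 N and x of clevis in the frame of bay_left between -0.01 and 0.036 m and y of clevis in the frame of bay_left between -0.014 and 0.014 m and z of clevis in the frame of bay_left between -0.006 and 0.006 m and contact force between the fingers and clevis below 0.3 N))); the robot touches nothing.
It fails at once if a bystander is shifted by more than 30 mm (distance of any of compound_bar, tin, brush, wrench, grindwheel from where it was at the start of the episode above 0.03 m).
It fails at once if a casting is dropped or knocked: it moves faster than 0.45 m/s out of the fingers ((linear speed of arch above 0.45 m/s and contact force between the fingers and arch below 0.3 N) or (linear speed of clevis above 0.45 m/s and contact force between the fingers and clevis below 0.3 N)).
It also fails if it takes over 72 s, if anything falls off the work surface, if the arm or the gripper's body presses on something with over 40 N, if the wrist force passes 120 N, or if a joint passes its speed limit or range.

ROBOT

A 7-joint arm with a two-finger parallel gripper is mounted at the origin on the work surface. World frame = base frame: x ahead of the robot, y to its left, z up, the work surface at z = 0. Lengths are in mm, angles in rad, forces in N, time in s.
With the tool pointing down it reaches from about 350 to 900 mm from the base axis. Payload 19.9 kg.
Tool frame: the origin (TCP) lies at the very end of the fingers, on their centre line; the grasp point (between the pads) lies 19 mm behind it; z points along the fingers, y is the line along which they close (so a half turn about z gives the same grasp; the last joint's range is limited). The gripper opens to 85 mm and grips with 20 to 120 N. Pads are 22 mm wide; open, the fingers measure 114 mm over their backs; the gripper's body (76 mm by 85 mm) begins 54 mm behind the grasp point. The pads swing forward as they close: fully open they stand 13 mm farther back than shut.
Start: joints at [-0.042, 0.417, -0.01, 1.614, 0.005, 1.111, -0.053], TCP at [624.981, 0.003, 231.26] pointing down, gripper open.
Joint ranges: [-2.81, 2.81], [-0.39, 2.02], [-1.27, 1.25], [0.06, 2.57], [-1.19, 4.33], [0.19, 2], [-2.82, 2.82]. Speed limits (rad/s): [1.89, 1.89, 2.39, 2.39, 3.01, 3.01, 3.01].

INTERFACE

Orientations are given as a unit quaternion [w, x, y, z].
In Python, from cell import r, get_image, get_calibration, close_job gives the robot as it stands.
- The arm moves only by the shell command python3 -m crank 'ROWS' [FORCE]. ROWS is JSON, a list of rows, each an object with "delta_pos": the shift along the tool's x, y, z in cm, a list of three; "roll": the turn about the tool's z in rad; "fingers": the finger opening in cm, from 0 to 8.54. In form: [{"delta_pos": [tx, ty, tz], "roll": roll, "fingers": fingers}, ...]. A call has 1 to 12 rows; each row is the pose to reach, as a shift and turn from the pose commanded when the call began, along the tool's axes at that moment; what a row does not reach only later rows make up. A row lasts 1/8 s, in which the tool goes at most 62.5 mm and 10.7 degrees, less where a joint would pass 70% of its speed; a pose out of reach is approached as far as the arm can. A call with a gripper value outside its range is refused whole. The fingers move at their own pace and stop on an object; FORCE is the grip in N (left out, the last holds). Time passes only in rows, so rows that repeat a pose let the fingers close. It gives the time, the measured TCP pose, the force, the opening and the grip force at its end, in the units of the state.
- r.read_state(): the state, without advancing time (a new reading comes with each control period).
- get_image(name): name is "scene" or "side" or "wrist"; returns (picture, depth): 384x512x3 uint8, red, green, blue; 384x512 float32, mm along the optical axis (not along the pixel's ray), 0 where there is no reading.
- get_calibration(name): a dict with "mtx" (3x3 intrinsics, pixels), "R" (3x3) and "t" (3): a world point X has camera coordinates R X + t. Camera axes: x right, y down, z forward; pixel columns grow to the right and rows downward; lengths in mm; the calibration is good to about 2 mm. A picture is of the moment at which its call begins: read the wrist's pose just before it. get_calibration takes no time and is no camera call; for the wrist camera it gives the pose at the moment of the call.
- close_job(): hands the job in; it is judged then, once.
The state is a dict: "time": time; "joint_pos": joint angles; "joint_velocities": joint speeds; "effort": joint torques, N m; "tool_pos": TCP position; "tcp_rot": TCP orientation; "ft_force": force on the tool from outside, world axes, zero at the start; "ft_torque": the same for the moment, N m; "opening": opening from 0.0 (shut) to 1.0 (fully open); "grip_force": force on a finger pad.
Only numpy, scipy, OpenCV 4.12 (cv2) and the standard library are available. Lean on these libraries where they do the work, as an engineer would, in place of code of your own. Each camera call takes 0.05 s, during which the arm holds its last target. There are 200 camera calls.

## Working session

There is one attempt and no reset: what is moved stays moved. The work goes in short steps, Python scripts to look and compute and a shell command to move; the robot and the scene stay as the last step left them, time stands still between calls to the robot, and variables do not carry over. Pictures are saved under pics/ and viewed, at most 10 in all, crops included, and the job is handed in when it is done.

```bash
ls; mkdir -p pics
cat > h.py <<'E'
import numpy as np, cv2
from cell import r, get_image, get_calibration
def grab(n):
    c=get_calibration(n); im,d=get_image(n); return im,d,c
def pts(d,c):
    K=np.array(c['mtx']);R=np.array(c['R']);t=np.array(c['t']).ravel()
    v,u=np.indices(d.shape); X=np.stack([(u-K[0,2])/K[0,0]*d,(v-K[1,2])/K[1,1]*d,d],-1)
    return (X-t)@R
def save(n,im): cv2.imwrite('pics/'+n,im[...,::-1])
E
python3 - <<'E'
from h import *
for n in('scene','side'):
    im,d,c=grab(n); np.savez(n+'0',im=im,d=d,P=pts(d,c)); save(n+'0.png',im)
    print(n,-np.array(c['R']).T@np.array(c['t']).ravel(),(d>0).mean())
s=r.read_state();print(s['time'],s['tool_pos'],s['tcp_rot'],s['opening'])
E
```

```text
pics
scene [1226.10302505 -259.47270884 1399.83178303] 0.9961191813151041
side [  -60.97713235 -1189.69171953  1129.92916172] 0.977386474609375
0.1 [ 6.24692455e+02 -5.18700958e-02  2.30717050e+02] [-3.67620680e-04  7.07120418e-01  7.07092909e-01 -4.45262129e-04] 1.0019041953074637
```

View pics/scene0.png

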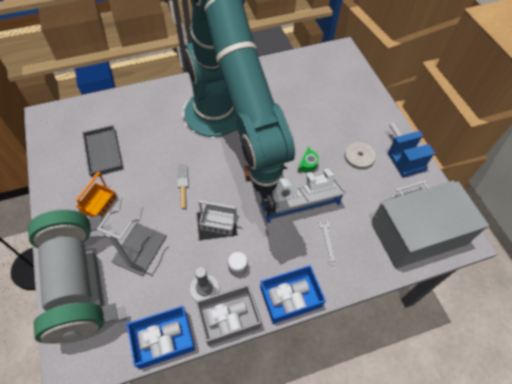

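View pics/side0.png

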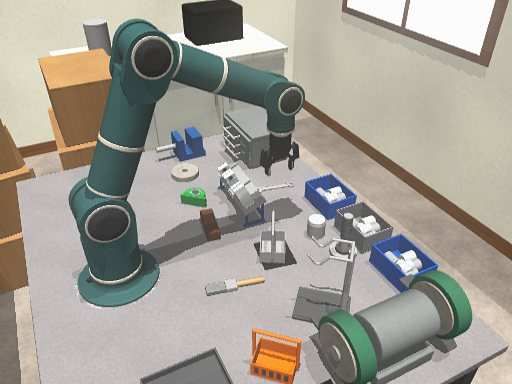

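Scene view: grey basket on its black mat at (217,220), hookstand at (140,240), and rack with castings at (305,190). The look-alikes are the orange basket (97,198) and the green arch (309,160). Side view: grey basket (272,250), orange basket (275,355), arm hooks (335,255), castings (240,185), green arch (193,197). I choose the grey basket and the bare castings, and check them in a crop.

Run:
```python
from h import *
a=np.load('scene0.npz')['im'][165:285,95:350]; b=np.load('side0.npz')['im'][150:330,190:400]
A=cv2.resize(a,None,fx=3,fy=3,interpolation=cv2.INTER_CUBIC)[:, :]
A=cv2.resize(a,(510,240),interpolation=cv2.INTER_CUBIC);B=cv2.resize(b,(420,360),interpolation=cv2.INTER_CUBIC)
o=np.zeros((600,520,3),np.uint8);o[:240,:510]=A;o[240:,:420]=B;save('crop1.png',o)
# ortho view of heights 1mm/px*? x 350..900 , y -250..450
for n in('scene','side'):
    z=np.load(n+'0.npz');P=z['P'].reshape(-1,3);I=z['im'].reshape(-1,3)
    k=(abs(P[:,2])<3)&(P[:,0]>300)&(P[:,0]<900);print(n,k.sum(),np.median(P[k,2]))
    for (lo,hi) in((128,150),(225,300)):
        k=(P[:,2]>lo)&(P[:,2]<hi)&(P[:,0]>350)&(P[:,0]<1000)&(P[:,1]>(-250))&(P[:,1]<480)&(I.max(1)<190)
        H,xe,ye=np.histogram2d(P[k,0],P[k,1],bins=[np.arange(350,1001,25),np.arange(-250,481,25)])
        for i,j in np.argwhere(H>3): print(n,lo,xe[i],ye[j],int(H[i,j]),end=';')
        print()
```

```text
scene 22225 0.27120927084663565
scene 128 475 -200 9;scene 128 500 -200 14;scene 128 500 -175 22;scene 128 500 -150 9;scene 128 500 75 10;scene 128 500 100 13;scene 128 500 200 7;scene 128 500 275 6;scene 128 525 -150 15;scene 128 525 -125 20;scene 128 525 -100 4;scene 128 525 75 19;scene 128 525 100 32;scene 128 525 125 20;scene 128 525 200 19;scene 128 525 225 6;scene 128 525 275 23;scene 128 550 -100 21;scene 128 675 400 5;scene 128 675 450 4;scene 128 700 400 23;scene 128 700 425 11;scene 128 700 450 9;scene 128 725 400 23;scene 128 750 -250 10;scene 128 750 400 20;scene 128 775 400 22;scene 128 800 400 24;scene 128 825 400 21;scene 128 850 400 22;scene 128 875 400 31;scene 128 875 425 11;scene 128 875 450 13;
scene 225 650 -25 18;scene 225 675 -25 12;scene 225 675 0 4;
side 12863 1.0743422358391335
side 128 475 -200 13;side 128 475 100 4;side 128 500 -175 4;side 128 500 75 13;side 128 500 100 20;side 128 500 200 5;side 128 500 275 4;side 128 525 -150 4;side 128 525 -125 5;side 128 525 75 11;side 128 525 100 6;side 128 525 200 8;side 128 525 275 11;side 128 550 -100 7;side 128 675 400 6;side 128 675 425 7;side 128 675 450 8;side 128 700 400 22;side 128 700 425 7;side 128 725 -250 11;side 128 725 400 21;side 128 750 400 25;side 128 775 400 18;side 128 800 400 4;
side 225 550 -25 38;side 225 550 0 14;side 225 575 -25 22;side 225 575 0 5;side 225 650 -25 40;side 225 650 0 20;side 225 675 -25 13;
```

View pics/crop1.png

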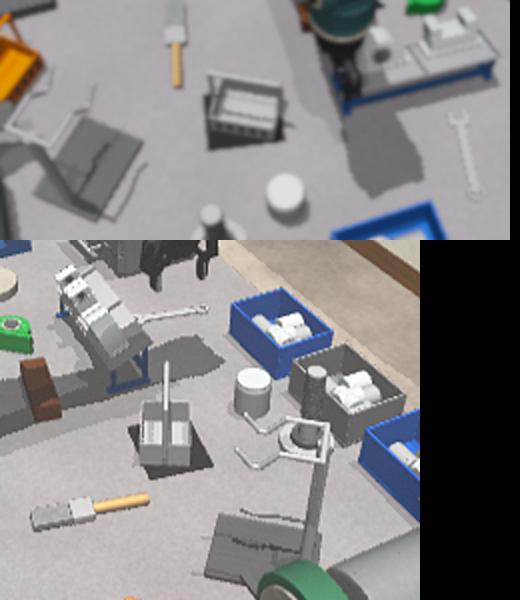

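Run:
```python
from h import *
for n in('scene','side'):
    z=np.load(n+'0.npz');P=z['P'].reshape(-1,3);I=z['im'].reshape(-1,3).astype(int)
    def box(x0,x1,y0,y1,z0,z1): 
        k=(P[:,0]>x0)&(P[:,0]<x1)&(P[:,1]>y0)&(P[:,1]<y1)&(P[:,2]>z0)&(P[:,2]<z1);return P[k]
    def line(Q,l):
        m=Q.mean(0);u=np.linalg.svd(Q-m)[2][0];s=(Q-m)@u;print(n,l,len(Q),m.round(1),u.round(3),s.min().round(1),s.max().round(1),'mid',(m+u*(s.min()+s.max())/2).round(1))
    line(box(470,580,30,180,126,150),'handle')
    Q=box(470,580,30,180,35,56); print(n,'rim',len(Q)); 
    if len(Q)>20: print(cv2.minAreaRect(Q[:,:2].astype(np.float32)))
    k=(I.max(1)<50);M=P[k];M=M[(M[:,0]>420)&(M[:,0]<640)&(M[:,1]>0)&(M[:,1]<200)&(abs(M[:,2]-4)<6)]
    if len(M)>20: print(n,'mat',len(M),cv2.minAreaRect(M[:,:2].astype(np.float32)))
    Q=box(430,720,170,400,225,290)
    H,xe,ye=np.histogram2d(Q[:,0],Q[:,1],bins=[np.arange(430,721,15),np.arange(170,401,15)])
    print(n,[(int(xe[i]),int(ye[j]),int(H[i,j])) for i,j in np.argwhere(H>2)])
    b=(I[:,2]>I[:,0]+40)&(P[:,0]>400)&(P[:,0]<700)&(P[:,1]>-330)&(P[:,1]<50)&(P[:,2]>5);B=P[b];print(n,'blue',len(B),B.min(0),B.max(0))
```

```text
scene handle 160 [524.2 114.2 133.6] [-0.107  0.994  0.005] -38.9 33.9 mid [524.5 111.7 133.6]
scene rim 22
((577.182861328125, 94.65090942382812), (4.594525337219238, 116.12447357177734), 0.6347261071205139)
scene []
scene blue 3257 [400.00321082 -57.1392803    5.01882683] [669.0108724   48.50352219 709.58007636]
side handle 118 [516.5 111.1 134.5] [-0.351  0.936  0.042] -35.3 35.0 mid [516.6 111.  134.5]
side rim 26
((542.289306640625, 63.47140884399414), (74.28728485107422, 42.65418243408203), 0.9943111538887024)
side []
side blue 21 [509.38766805 -54.06415857   8.95505682] [614.0316594   47.79985797 615.61899977]
```

Run:
```python
from h import *
np.set_printoptions(suppress=True)
def show(n,L):
    z=np.load(n+'0.npz')
    for u,v in L: print(n,(u,v),z['P'][v,u].round(0),z['im'][v,u],end=' | ')
    print()
show('scene',[(320,180),(285,188),(340,205),(303,200),(200,210),(217,204),(235,207),(217,220),(130,215),(115,212),(140,210),(150,240),(250,175),(237,262)])
show('side',[(240,185),(230,170),(245,195),(272,245),(273,215),(345,250),(315,242),(325,260),(330,290),(209,222),(262,210),(316,225)])
```

```text
scene (320, 180) [534. 256. 119.] [210 213 214] | scene (285, 188) [535. 117. 133.] [150 151 153] | scene (340, 205) [601. 331.   2.] [102 102 111] | scene (303, 200) [581. 173.  93.] [182 181 183] | scene (200, 210) [ 501. -193.   82.] [117 115 117] | scene (217, 204) [ 530. -134.  144.] [183 182 184] | scene (235, 207) [559. -78. 143.] [161 159 162] | scene (217, 220) [ 516. -139.    0.] [195 193 195] | scene (130, 215) [ 394. -447.   -1.] [173 169 172] | scene (115, 212) [ 517. -456.  248.] [129 127 129] | scene (140, 210) [ 536. -380.  251.] [161 159 161] | scene (150, 240) [ 526. -394.   11.] [109 110 112] | scene (250, 175) [626. -49. 428.] [84 80 73] | scene (237, 262) [ 727. -124.   74.] [224 223 227] | 
side (240, 185) [524. 131. 140.] [242 245 243] | side (230, 170) [541. 268. 126.] [253 254 253] | side (245, 195) [522.  83. 123.] [153 155 153] | side (272, 245) [ 493. -191.   98.] [133 132 129] | side (273, 215) [ 543. -105.  150.] [232 232 230] | side (345, 250) [ 748. -270.   33.] [127 126 127] | side (315, 242) [ 537. -375.  240.] [136 134 133] | side (325, 260) [ 513. -462.  252.] [156 155 152] | side (330, 290) [ 612. -382.    2.] [197 191 189] | side (209, 222) [370.  89.  41.] [90 70 62] | side (262, 210) [578.  48.  55.] [62 71 90] | side (316, 225) [ 704. -143.   71.] [172 171 171] |
```

Run:
```python
from h import *
np.set_printoptions(suppress=True)
for n in('scene','side'):
    z=np.load(n+'0.npz');P=z['P'].reshape(-1,3);I=z['im'].reshape(-1,3).astype(int)
    def box(x0,x1,y0,y1,z0,z1): 
        k=(P[:,0]>x0)&(P[:,0]<x1)&(P[:,1]>y0)&(P[:,1]<y1)&(P[:,2]>z0)&(P[:,2]<z1);return P[k]
    def line(Q,l):
        m=np.median(Q,0);u=np.linalg.svd(Q-m,full_matrices=False)[2][0];s=(Q-m)@u;print(n,l,len(Q),u.round(3),s.min().round(1),s.max().round(1),'mid',(m+u*(s.min()+s.max())/2).round(1))
    line(box(440,620,-240,-40,130,155),'handle')
    Q=box(440,620,-240,-40,44,60); print(n,'rim',len(Q),cv2.minAreaRect(Q[:,:2].astype(np.float32)))
    k=(I.max(1)<60);M=P[k];M=M[(M[:,0]>420)&(M[:,0]<640)&(M[:,1]>-260)&(M[:,1]<-20)&(abs(M[:,2]-4)<6)]
    if len(M)>20: print(n,'mat',len(M),cv2.minAreaRect(M[:,:2].astype(np.float32)))
    Q=box(430,720,-520,-330,225,290)
    H,xe,ye=np.histogram2d(Q[:,0],Q[:,1],bins=[np.arange(430,721,15),np.arange(-520,-329,15)])
    print(n,[(int(xe[i]),int(ye[j]),int(H[i,j])) for i,j in np.argwhere(H>1)])
    b=(I[:,2]>I[:,0]+20)&(P[:,0]>400)&(P[:,0]<700)&(P[:,1]>-30)&(P[:,1]<400)&(P[:,2]>5)&(P[:,2]<200);B=P[b];print(n,'blue',len(B),B.min(0),B.max(0))
    Q=box(430,700,0,400,30,180); Q=Q[:,:]
    # deck plane points: RANSAC of slope 24
    best=0;rng=np.random.default_rng(0)
    for _ in range(3000):
        a=Q[rng.choice(len(Q),3,False)];N=np.cross(a[1]-a[0],a[2]-a[0]);N/=np.linalg.norm(N)+1e-9;N*=np.sign(N[2])
        if abs(N[2]-np.cos(np.radians(24)))>.03 or N[0]>0: continue
        k=abs((Q-a[0])@N)<2
        if k.sum()>best: best=k.sum();S=Q[k];NN=N
    m=S.mean(0);N=np.linalg.svd(S-m)[2][2];N*=np.sign(N[2]);print(n,'plane',best,N.round(3),m.round(1),'slope',np.degrees(np.arccos(N[2])),'yaw',np.degrees(np.arctan2(-N[1],-N[0])),'h',S.min(0).round(),S.max(0).round())
```

```text
scene handle 114 [ 0.49   0.872 -0.001] -66.3 65.9 mid [ 527.3 -136.2  142.8]
scene rim 123 ((528.9260864257812, -137.58261108398438), (130.85887145996094, 92.06570434570312), 60.447486877441406)
scene mat 133 ((569.1845703125, -150.51885986328125), (134.1849365234375, 35.079872131347656), 81.89358520507812)
scene [(475, -445, 15), (475, -430, 2), (490, -460, 11), (490, -445, 9), (505, -475, 5), (505, -460, 8), (520, -490, 6), (520, -475, 12), (520, -385, 11), (535, -505, 5), (535, -490, 13), (535, -400, 10), (535, -385, 10), (550, -520, 3), (550, -505, 14), (550, -415, 5), (550, -400, 11), (565, -520, 10), (565, -505, 11), (565, -430, 3), (565, -415, 12), (580, -505, 11), (580, -490, 19), (580, -475, 2), (580, -430, 16), (595, -490, 38), (595, -475, 21), (595, -460, 3), (595, -445, 17), (610, -475, 4), (610, -460, 19), (610, -445, 2)]
scene blue 404 [402.89849141  34.34388827   5.01882683] [598.31091245 331.74650244  55.9077432 ]
scene plane 360 [-0.441  0.018  0.898] [575.7 192.5  91.2] slope 26.16410039939763 yaw -2.3112628508093547 h [523.  43.  66.] [601. 330. 104.]
side handle 
[... 286 characters left out ...]
, (520, -490, 5), (520, -475, 16), (520, -385, 11), (520, -370, 3), (535, -505, 3), (535, -490, 17), (535, -400, 9), (535, -385, 14), (550, -520, 2), (550, -505, 20), (550, -415, 6), (550, -400, 18), (565, -520, 4), (565, -505, 16), (565, -490, 2), (565, -430, 3), (565, -415, 21), (580, -505, 3), (580, -490, 37), (580, -475, 14), (580, -445, 2), (580, -430, 17), (595, -490, 13), (595, -475, 16), (595, -460, 4), (595, -445, 18), (610, -460, 11), (610, -445, 3)]
side blue 172 [405.82466901  35.04712068   5.19680859] [585.20018867 341.83010298  86.45245996]
side plane 239 [-0.397  0.01   0.918] [562.8 161.9  88.8] slope 23.3991563126087 yaw -1.407581833851946 h [502.  37.  62.] [601. 337. 105.]
```

Crop confirms: the grey basket with the level bar stands on the black mat, bare castings are in the rack, and the stand with two hooks is at lower right. I move above the basket and use the wrist camera.

```bash
python3 -m crank '[{"delta_pos":[-3.4,-2.4,0],"roll":0.15,"fingers":8.5},{"delta_pos":[-6.8,-4.9,0],"roll":0.3,"fingers":8.5},{"delta_pos":[-10.2,-7.4,-3],"roll":0.42,"fingers":8.5},{"delta_pos":[-13.6,-9.8,-5],"roll":0.51,"fingers":8.5},{"delta_pos":[-13.6,-9.8,-5],"roll":0.51,"fingers":8.5}]'
python3 - <<'E'
from h import *
np.set_printoptions(suppress=True)
im,d,c=grab('wrist');np.savez('wrist1',im=im,d=d,P=pts(d,c));save('wrist1.png',im)
print(r.read_state()['tcp_rot'],-np.array(c['R']).T@np.array(c['t']).ravel(),np.array(c['R'])[2])
im,d,c=grab('side');Ps=pts(d,c);I2=im
im,d,c=grab('scene');Pc=pts(d,c);I1=im
np.savez('both',Ps=Ps,Pc=Pc,I1=I1,I2=I2)
for n,P,I in(('scene',Pc.reshape(-1,3),I1),('side',Ps.reshape(-1,3),I2)):
    k=(P[:,0]>430)&(P[:,0]<720)&(P[:,1]>-540)&(P[:,1]<-330)&(P[:,2]>225)&(P[:,2]<290);Q=P[k]
    (cx,cy),sz,a=cv2.minAreaRect(Q[:,:2].astype(np.float32));print(n,'hooks',(cx,cy),sz,a)
    for yaw in np.radians([-38,-40,-42,-44]):
        u=np.array([np.cos(yaw),np.sin(yaw)]);w=np.array([-u[1],u[0]]);q=Q[:,:2]@np.stack([u,w],1)
        print(np.degrees(yaw).round(),np.percentile(q,[1,50,99],0).round(1).tolist(), 'std', q[q[:,1]>np.median(q[:,1])][:,1].std().round(1))
E
```

```text
time: 0.72
tool_pos: [526.0, -138.8, 282.8]
tcp_rot: [0.001, 0.864, 0.504, 0.001]
ft_force: [0.7, 0.4, -0.1]
opening: 0.993
grip_force: 0.0
[0.0003424  0.86302249 0.50516526 0.00034851] [562.72792172 -73.6201474  424.72829839] [-0.14267891 -0.25559779 -0.95619689]
scene hooks (551.8196411132812, -444.10101318359375) (87.07283020019531, 131.84268188476562) 48.51121520996094
-38.0 [[644.1, -54.2], [737.5, -10.7], [772.8, 33.8]] std 14.2
-40.0 [[644.2, -28.8], [738.0, 16.2], [772.8, 57.0]] std 13.2
-42.0 [[642.7, -3.6], [737.5, 43.0], [771.8, 81.2]] std 12.3
-44.0 [[640.7, 19.9], [735.9, 69.9], [769.9, 106.1]] std 11.5
side hooks (550.9239501953125, -440.44732666015625) (87.95761108398438, 130.1740264892578) 47.328041076660156
-38.0 [[640.3, -52.5], [721.0, -17.2], [769.1, 35.7]] std 17.2
-40.0 [[641.4, -26.4], [721.0, 9.5], [769.1, 58.9]] std 16.2
-42.0 [[640.7, -1.4], [719.4, 36.2], [768.3, 83.6]] std 15.3
-44.0 [[638.6, 22.0], [717.9, 62.8], [766.4, 108.5]] std 14.4
```

View pics/wrist1.png

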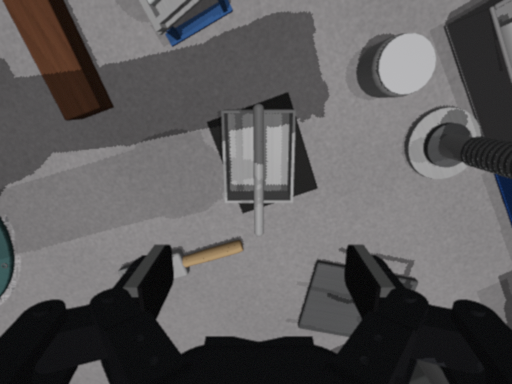

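Wrist view: the bar runs vertically at column 258, rows 105 to 235, aligned with the tool. The black mat shows around the basket, with corners near (290,95), (315,188), (245,212) and (208,123).

Run:
```python
from h import *
np.set_printoptions(suppress=True)
z=np.load('wrist1.npz');P=z['P'];I=z['im'].astype(int)
Q=P[90:240,235:285].reshape(-1,3);Q=Q[(Q[:,2]>132)&(Q[:,2]<150)]
m=np.median(Q,0);u=np.linalg.svd(Q-m,full_matrices=False)[2][0];s=(Q-m)@u;lo,hi=np.percentile(s,[.5,99.5]);print('bar',len(Q),u.round(3),lo.round(1),hi.round(1),(m+u*(lo+hi)/2).round(1),Q[:,2].max())
M=P[80:225,200:325];k=(I[80:225,200:325].max(-1)<45)&(abs(M[...,2]-4)<6);k=cv2.morphologyEx(k.astype(np.uint8),cv2.MORPH_OPEN,np.ones((3,3)))>0
print('mat',k.sum(),cv2.minAreaRect(M[k][:,:2].astype(np.float32)))
R=P[90:240,205:310].reshape(-1,3);R=R[(R[:,2]>46)&(R[:,2]<58)];print('rim',cv2.minAreaRect(R[:,:2].astype(np.float32)))
s=r.read_state();print(s['tool_pos'])
```

```text
bar 1350 [-0.488 -0.873 -0.   ] -57.6 71.9 [ 529.7 -132.3  142.2] 145.0519212317361
mat 1478 ((533.4174194335938, -141.31057739257812), (142.1758270263672, 118.30130767822266), 79.85275268554688)
rim ((528.9942016601562, -133.08189392089844), (118.29547119140625, 90.11891174316406), 60.46568298339844)
[ 527.1525803  -135.1648236   280.73514464]
```

```bash
python3 -m crank '[{"delta_pos":[0.3,0,5],"roll":0.01,"fingers":6},{"delta_pos":[0.3,0,10],"roll":0.01,"fingers":5},{"delta_pos":[0.3,0,14],"roll":0.01,"fingers":5},{"delta_pos":[0.3,0,16.2],"roll":0.01,"fingers":5},{"delta_pos":[0.3,0,16.2],"roll":0.01,"fingers":5},{"delta_pos":[0.3,0,16.2],"roll":0.01,"fingers":0.5},{"delta_pos":[0.3,0,16.2],"roll":0.01,"fingers":0.5},{"delta_pos":[0.3,0,16.2],"roll":0.01,"fingers":0.5},{"delta_pos":[0.3,0,16.2],"roll":0.01,"fingers":0.5},{"delta_pos":[0.3,0,16.2],"roll":0.01,"fingers":0.5}]' 50
```

```text
time: 2.12
tool_pos: [529.1, -133.4, 120.2]
tcp_rot: [0.001, 0.865, 0.502, 0.001]
ft_force: [0.3, -0.9, 8.5]
opening: 0.1
grip_force: 49.0
```

```bash
python3 -m crank '[{"delta_pos":[0,0,-4],"roll":0,"fingers":0.5},{"delta_pos":[0,0,-9],"roll":0,"fingers":0.5},{"delta_pos":[-3,0.9,-13],"roll":0.04,"fingers":0.5},{"delta_pos":[-8,2.3,-14.5],"roll":0.1,"fingers":0.5},{"delta_pos":[-13,3.7,-14.5],"roll":0.16,"fingers":0.5},{"delta_pos":[-18,5.2,-14.5],"roll":0.215,"fingers":0.5},{"delta_pos":[-21.5,6.2,-14.5],"roll":0.215,"fingers":0.5},{"delta_pos":[-23.4,6.7,-14.5],"roll":0.215,"fingers":0.5},{"delta_pos":[-23.4,6.7,-14.5],"roll":0.215,"fingers":0.5},{"delta_pos":[-23.4,6.7,-14.5],"roll":0.215,"fingers":0.5}]'
python3 - <<'E'
from h import *
im,d,c=grab('wrist');np.savez('wrist2',im=im,d=d,P=pts(d,c))
im2,d2,c2=grab('side');np.savez('side2',im=im2,d=d2,P=pts(d2,c2))
s=r.read_state();print(s['tool_pos'],s['tcp_rot'],s['ft_force'],s['opening'])
o=np.concatenate([im,cv2.resize(im2[200:350,220:420],(512,384))],0);save('w2.png',cv2.resize(o,(400,600)))
E
```

```text
time: 3.38
tool_pos: [470.9, -368.4, 264.2]
tcp_rot: [-0.0, 0.914, 0.407, 0.0]
ft_force: [0.4, 0.4, -3.3]
opening: 0.096
grip_force: 49.4
[ 470.97509302 -368.48071039  264.33665155] [-1.77286128e-04  9.13583517e-01  4.06651075e-01  1.72812941e-04] [-0.29618613 -0.20368617 -3.88632077] 0.09101076909659325
```

View pics/w2.png

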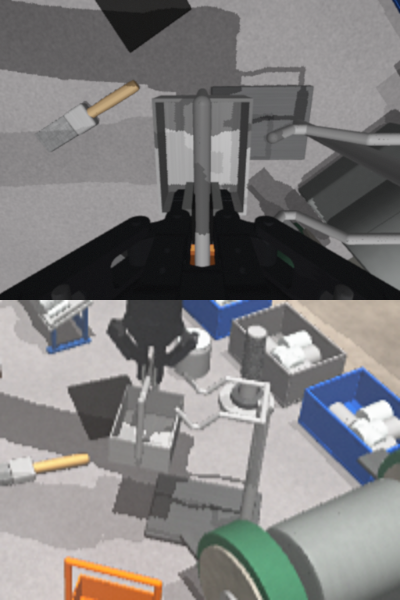

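The bar is held level and the hooks lie to its right in the wrist view, tips at about (345,175) and (365,275) full-frame. I measure both in the stand's frame.

Run:
```python
from h import *
np.set_printoptions(suppress=True)
z=np.load('wrist2.npz');P=z['P'];yaw=np.radians(-42.1);u=np.array([np.cos(yaw),np.sin(yaw)]);w=np.array([-u[1],u[0]])
def fr(Q): return np.c_[(Q[:,:2]-[526.2,-419.5])@np.stack([u,w],1),Q[:,2]]
Q=fr(P[130:330,335:].reshape(-1,3));Q=Q[(Q[:,2]>228)&(Q[:,2]<285)]
for sgn in(1,-1):
    q=Q[Q[:,1]*sgn>15]
    for a in range(-40,90,12):
        k=q[(q[:,0]>=a)&(q[:,0]<a+12)]
        if len(k)>4: print(sgn,a,len(k),np.median(k,0).round(1),k[:,2].max().round(1),k[:,0].min().round(1))
Q=fr(P[100:340,230:295].reshape(-1,3));Q=Q[(Q[:,2]>270)&(Q[:,2]<310)];print('bar',len(Q),np.median(Q,0),np.percentile(Q[:,1],[1,99]),np.polyfit(Q[:,1],Q[:,0],1),Q[:,2].max())
```

```text
1 -40 134 [-30.   39.4 257.6] 260.4 -32.3
1 -28 229 [-22.8  40.6 252.6] 259.6 -28.0
1 -16 183 [-10.   40.8 237.9] 247.1 -15.9
1 -4 308 [  3.1  40.  233.1] 239.7 -4.0
1 8 512 [ 14.4  40.  244.7] 254.5 8.0
1 20 611 [ 25.8  40.2 259.1] 266.6 20.0
1 32 393 [ 37.9  40.5 264.4] 266.8 32.0
1 44 175 [ 46.8  40.5 264.3] 266.0 44.0
-1 -16 142 [ -8.9 -33.6 235.4] 241.3 -15.3
-1 -4 241 [  2.8 -34.8 232.6] 238.8 -4.0
-1 8 402 [ 14.4 -34.8 243. ] 252.9 8.1
-1 20 478 [ 26.  -34.5 257.4] 266.3 20.0
-1 32 318 [ 37.9 -34.3 264. ] 266.3 32.0
-1 44 321 [ 50.2 -34.1 264. ] 266.3 44.0
-1 56 306 [ 62.  -33.9 264.1] 266.0 56.2
-1 68 18 [ 68.6 -32.7 261.6] 264.8 68.0
bar 6859 [-75.06928838  12.07300816 286.5847898 ] [-35.9117472   66.75371125] [ -0.00932153 -74.66765496] 309.98485214077107
```

```bash
python3 -m crank '[{"delta_pos":[0.3,2,0],"roll":0,"fingers":0.5},{"delta_pos":[0.3,4,0],"roll":0,"fingers":0.5},{"delta_pos":[0.3,6,0],"roll":0,"fingers":0.5},{"delta_pos":[0.3,7.5,0],"roll":0,"fingers":0.5},{"delta_pos":[0.3,7.5,0],"roll":0,"fingers":0.5},{"delta_pos":[0.3,7.5,1.2],"roll":0,"fingers":0.5},{"delta_pos":[0.3,7.5,2.4],"roll":0,"fingers":0.5},{"delta_pos":[0.3,7.5,3.5],"roll":0,"fingers":0.5},{"delta_pos":[0.3,7.5,4.2],"roll":0,"fingers":0.5},{"delta_pos":[0.3,7.5,4.5],"roll":0,"fingers":0.5},{"delta_pos":[0.3,7.5,4.5],"roll":0,"fingers":0.5}]'
```

```text
time: 4.85
tool_pos: [528.0, -417.9, 219.9]
tcp_rot: [0.0, 0.914, 0.406, 0.0]
ft_force: [-3.1, 3.8, 3.2]
opening: 0.094
grip_force: 50.2
```

```bash
python3 -m crank '[{"delta_pos":[0,-0.1,0],"roll":0,"fingers":1.3},{"delta_pos":[0,-0.1,0],"roll":0,"fingers":2},{"delta_pos":[0,-0.1,0],"roll":0,"fingers":3.5},{"delta_pos":[0,-0.1,0],"roll":0,"fingers":4},{"delta_pos":[0,-0.1,0],"roll":0,"fingers":4},{"delta_pos":[0,-0.1,-2],"roll":0,"fingers":4},{"delta_pos":[0,-0.1,-5],"roll":0,"fingers":4},{"delta_pos":[0,-0.1,-10],"roll":0,"fingers":5},{"delta_pos":[0,-0.1,-14],"roll":0,"fingers":8},{"delta_pos":[0,-0.1,-14],"roll":0,"fingers":8}]'
python3 - <<'E'
from h import *
np.set_printoptions(suppress=True)
yaw=np.radians(-42.1);u=np.array([np.cos(yaw),np.sin(yaw)]);w=np.array([-u[1],u[0]])
im,d,c=grab('wrist');P=pts(d,c);np.savez('wrist3',im=im,d=d,P=P)
Q=P.reshape(-1,3);Q=np.c_[(Q[:,:2]-[526.2,-419.5])@np.stack([u,w],1),Q[:,2]].reshape(P.shape)
k=(abs(Q[...,0])<18)&(abs(Q[...,1])<75)&(Q[...,2]>236)&(Q[...,2]<252);q=Q[k]
print(len(q),np.median(q,0),np.percentile(q[:,1],[1,99]),np.polyfit(q[:,1],q[:,0],1),np.polyfit(q[:,1],q[:,2],1))
k=(abs(Q[...,0])<70)&(abs(Q[...,1])<80)&(Q[...,2]>145)&(Q[...,2]<162);q=Q[k];print('rim',len(q),cv2.minAreaRect(q[:,:2].astype(np.float32)),np.polyfit(q[:,0],q[:,2],1))
E
```

```text
time: 6.1
tool_pos: [527.8, -418.0, 364.2]
tcp_rot: [0.003, 0.914, 0.406, 0.002]
ft_force: [-0.5, 0.2, 0.0]
opening: 0.941
grip_force: 0.0
1816 [ -0.53729837  11.82733807 242.12238586] [-59.87952859  67.81910162] [ 0.00121758 -0.22598595] [  0.00076587 242.0185028 ]
rim 969 ((0.014434814453125, 6.7435760498046875), (90.31787872314453, 125.63726043701172), 0.05270605906844139) [  0.00161643 152.05867054]
```

```bash
python3 -m crank '[{"delta_pos":[4,-4.1,0],"roll":-0.1,"fingers":8.5},{"delta_pos":[8,-8.2,0],"roll":-0.2,"fingers":8.5},{"delta_pos":[12,-12.4,0],"roll":-0.3,"fingers":8.5},{"delta_pos":[16,-16.5,0],"roll":-0.4,"fingers":8.5},{"delta_pos":[20,-20.6,0],"roll":-0.5,"fingers":8.5},{"delta_pos":[24,-24.7,0],"roll":-0.6,"fingers":8.5},{"delta_pos":[28,-28.9,0],"roll":-0.68,"fingers":8.5},{"delta_pos":[32,-33,0],"roll":-0.735,"fingers":8.5},{"delta_pos":[36,-37,0],"roll":-0.735,"fingers":8.5},{"delta_pos":[42.2,-43.5,0],"roll":-0.735,"fingers":8.5},{"delta_pos":[42.2,-43.5,0],"roll":-0.735,"fingers":8.5},{"delta_pos":[42.2,-43.5,0],"roll":-0.735,"fingers":8.5}]'
python3 - <<'E'
from h import *
im,d,c=grab('wrist');P=pts(d,c);np.savez('wrist4',im=im,d=d,P=P);save('w4.png',im)
s=r.read_state();print(s['tool_pos'],s['tcp_rot'],s['time'])
im,d,c=grab('scene');np.savez('scene4',im=im,d=d,P=pts(d,c))
E
```

```text
time: 7.65
tool_pos: [486.7, 189.6, 358.7]
tcp_rot: [-0.0, 0.706, 0.708, -0.001]
ft_force: [-0.1, -0.8, -0.3]
opening: 0.994
grip_force: 0.0
[487.15221444 187.92425744 358.82042926] [-1.76803367e-04  7.06633248e-01  7.07579764e-01 -5.46875918e-04] 7.7
```

View pics/w4.png

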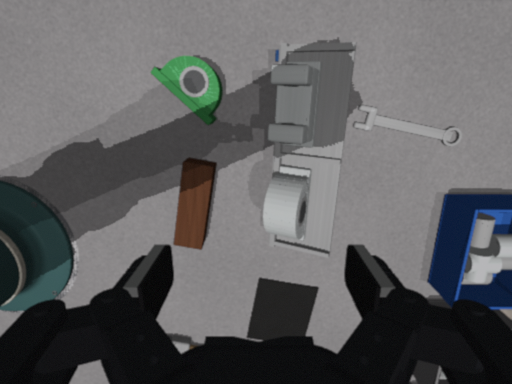

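Wrist view (up = +y): clevis in the left bay at (295,103), arch in the right bay at (287,207), and the ribs at rows 48, 155 and 250. The mat is free at (283,310), the green look-alike is at (190,88), and the compound bar is at (195,203).

```bash
cat >> h.py <<'E'
def deckfit(P,verbose=True):
    Q=P.reshape(-1,3);Q=Q[(Q[:,0]>430)&(Q[:,0]<680)&(Q[:,1]>10)&(Q[:,1]<370)&(Q[:,2]>45)&(Q[:,2]<115)]
    rng=np.random.default_rng(0);best=0
    for _ in range(3000):
        a=Q[rng.choice(len(Q),3,False)];N=np.cross(a[1]-a[0],a[2]-a[0]);N/=np.linalg.norm(N)+1e-9;N*=np.sign(N[2])
        if abs(N[2]-np.cos(np.radians(24)))>.03 or N[0]>0: continue
        k=abs((Q-a[0])@N)<1.5
        if k.sum()>best: best=k.sum();S=Q[k]
    m=np.median(S,0);N=np.linalg.svd(S-m,full_matrices=False)[2][2];N*=np.sign(N[2]);return S,m,N
E
python3 - <<'E'
from h import *
np.set_printoptions(suppress=True)
z=np.load('wrist4.npz');P=z['P']
S,m,N=deckfit(P);print(len(S),m.round(1),N.round(4),'slope',np.degrees(np.arccos(N[2])).round(2),'yaw',np.degrees(np.arctan2(-N[1],-N[0])).round(2))
Q=P.reshape(-1,3)
for yd in (np.degrees(np.arctan2(-N[1],-N[0])),):
    pass
k=((Q-m)@N>-3)&((Q-m)@N<14)&(Q[:,0]>450)&(Q[:,0]<650)&(Q[:,1]>10)&(Q[:,1]<370)&(Q[:,2]>52)
# surface extent in plane
(c,sz,a)=cv2.minAreaRect(S[:,:2].astype(np.float32));print('horiz rect',c,sz,a)
for yd in(-12,-10,-8,-6,-4,-2,0):
    y=np.radians(yd);X=np.array([np.cos(y)*np.cos(.4189),np.sin(y)*np.cos(.4189),np.sin(.4189)]);Y=np.array([-np.sin(y),np.cos(y),0]);Z=np.cross(X,Y)
    T=(Q[k]-m)@np.stack([X,Y,Z],1); rib=T[(T[:,2]>4)&(T[:,2]<13)]
    H,e=np.histogram(rib[:,1],bins=np.arange(-200,200,2));i=np.argsort(H)[-5:];print(yd,[(int(e[j]),int(H[j])) for j in sorted(i)])
E
```

```text
6295 [578.3 205.8  89.9] [-0.4047  0.0149  0.9143] slope 23.89 yaw -2.11
horiz rect (553.5419311523438, 191.13668823242188) (293.1279296875, 92.05805206298828) 87.7341537475586
-12 [(104, 114), (106, 115), (108, 113), (110, 109), (112, 94)]
-10 [(104, 96), (106, 114), (108, 113), (110, 117), (112, 114)]
-8 [(106, 86), (108, 95), (110, 100), (112, 94), (114, 116)]
-6 [(-160, 69), (-20, 85), (-18, 92), (-16, 66), (120, 68)]
-4 [(-18, 91), (-16, 98), (120, 116), (122, 138), (124, 118)]
-2 [(-156, 135), (-16, 116), (120, 139), (122, 120), (124, 127)]
0 [(-156, 122), (-18, 95), (-16, 98), (122, 129), (124, 127)]
```

```bash
cat >> h.py <<'E'
yw=np.radians(-2.1);sl=np.radians(24);O=np.array([543.,191.5,75.])
X=np.array([np.cos(yw)*np.cos(sl),np.sin(yw)*np.cos(sl),np.sin(sl)]);Y=np.array([-np.sin(yw),np.cos(yw),0]);Z=np.cross(X,Y);F=np.stack([X,Y,Z],1)
def dk(P): return (P-O)@F
def wd(p): return O+F@np.array(p)
E
python3 - <<'E'
from h import *
np.set_printoptions(suppress=True)
for n in('wrist4','scene4'):
    T=dk(np.load(n+'.npz')['P'].reshape(-1,3));print(n)
    T=T[(T[:,0]>-60)&(T[:,0]<70)&(abs(T[:,1])<160)]
    for nm,y0 in(('left',70.5),('right',-70.5)):
        q=T[(abs(T[:,1]-y0)<62)]
        d=q[(q[:,0]>35)&(q[:,0]<60)&(abs(q[:,2])<5)];top=q[(q[:,2]>45)]
        foot=q[(q[:,2]>9)&(q[:,2]<14)&(abs(q[:,0])<35)]
        print(nm,'deck z',np.median(d[:,2]),'max z',np.percentile(top[:,2],99),'top x,y pct',np.percentile(top[:,0],[1,99]).round(1),np.percentile(top[:,1],[1,99]).round(1),'>15 y',np.percentile(q[q[:,2]>22][:,1],[1,99]).round(1),'foot',len(foot),np.percentile(foot[:,1],[1,99]).round(1),
         'topface x', np.percentile(q[(q[:,2]>62)][:,0],[2,98]).round(1))
    q=T[(T[:,2]>6)&(T[:,2]<12)&(T[:,0]>40)&(T[:,0]<62)];print('ribs',[np.median(q[abs(q[:,1]-c)<8][:,1]).round(1) for c in(-141,0,141)])
    q=T[(abs(T[:,2])<2)];print('x surf',np.percentile(q[:,0],[.2,99.8]))
    z=T[(T[:,2]>7)&(T[:,2]<13)&(T[:,0]<-20)&(T[:,0]>-45)];print('lip',len(z),np.percentile(z[:,0],[5,95]))
E
```

```text
wrist4
left deck z -0.45767198483725763 max z 374.73289704196503 top x,y pct [-21.3  69.8] [  9.3 112.7] >15 y [  9.6 112.6] foot 368 [  9.9 131.5] topface x [-20.3  69.6]
right deck z -0.46518395791119505 max z 374.8891303989267 top x,y pct [-22.9  49.2] [-104.4   -8.7] >15 y [-106.9   -8.7] foot 355 [-130.4  -11.7] topface x [-20.2  48.1]
ribs [np.float64(-141.8), np.float64(-1.3), np.float64(139.1)]
x surf [-38.76622543  61.30898908]
lip 449 [-32.53158258 -21.55674674]
scene4
left deck z 1.3357646474142095 max z 69.394728073888 top x,y pct [-27.   23.9] [ 19.1 108. ] >15 y [ 19.2 107.5] foot 51 [ 10.  132.1] topface x [-26.8  21.3]
right deck z 1.726137357481471 max z 409.7377985704852 top x,y pct [-26.6  59.2] [-114.2   -9.9] >15 y [-120.4  -10.1] foot 56 [-131.3   -8.7] topface x [-25.3  57.4]
ribs [np.float64(-147.8), np.float64(-4.6), np.float64(135.9)]
x surf [-29.20407369  63.77642581]
lip 45 [-37.02849463 -21.90764463]
```

```bash
sed -i 's/O=np.array(\[543.,191.5,75.\])/O=np.array([543.,190.2,74.6])/' h.py
python3 - <<'E'
from h import *
np.set_printoptions(suppress=True)
T=dk(np.load('wrist4.npz')['P'].reshape(-1,3))
T=T[(T[:,0]>-60)&(T[:,0]<70)&(abs(T[:,1])<160)&(T[:,2]<72)]
for y0 in(70.5,-70.5):
    q=T[(abs(T[:,1]-y0)<63)];b=q[(q[:,2]>25)&(q[:,2]<38)];t=q[q[:,2]>58]
    print('body y',np.percentile(b[:,1],[1,99]).round(1),'top z',np.percentile(t[:,2],95).round(1),'x',np.percentile(t[:,0],[1,99]).round(1),'y',np.percentile(t[:,1],[1,99]).round(1))
print('arch top wd',wd([0,-70.5,0]).round(1),'left',wd([0,70.5,0]).round(1), 'grip heights', [wd(p).round(1).tolist() for p in([23,70,25],[-23,70,65],[23,70,65],[-23,70,12],[0,70,45])])
E
```

```text
body y [ 27.8 113.5] top z 66.5 x [-21.9  22.5] y [ 25.9 115.1]
body y [-111.9  -26. ] top z 65.3 x [-23.6  22.1] y [-93.4 -47. ]
arch top wd [540.4 119.7  74.6] left [545.6 260.7  74.6] grip heights [[556.4, 259.8, 106.8], [498.1, 261.9, 124.6], [540.1, 260.4, 143.3], [519.7, 261.1, 76.2], [527.3, 260.8, 115.7]]
```

Both castings sit centred in their bays at yaw −2.1° and slope 24°. I park the arch first and grip it across x.

```bash
python3 -m crank '[{"delta_pos":[-3.4,1.7,3],"roll":0.037,"fingers":8.5},{"delta_pos":[-6.7,3.4,7],"roll":0.037,"fingers":8.5},{"delta_pos":[-6.7,3.4,12],"roll":0.037,"fingers":8.5},{"delta_pos":[-6.7,3.4,17],"roll":0.037,"fingers":8.5},{"delta_pos":[-6.7,3.4,21.5],"roll":0.037,"fingers":8.5},{"delta_pos":[-6.7,3.4,24],"roll":0.037,"fingers":8.5},{"delta_pos":[-6.7,3.4,25.5],"roll":0.037,"fingers":8.5},{"delta_pos":[-6.7,3.4,25.5],"roll":0.037,"fingers":8.5},{"delta_pos":[-6.7,3.4,25.5],"roll":0.037,"fingers":7.5},{"delta_pos":[-6.7,3.4,25.5],"roll":0.037,"fingers":6.7}]' 30
python3 -m crank '[{"delta_pos":[0,0,0],"roll":0,"fingers":6},{"delta_pos":[0,0,0],"roll":0,"fingers":5.5},{"delta_pos":[0,0,0],"roll":0,"fingers":5},{"delta_pos":[0,0,0],"roll":0,"fingers":4.4},{"delta_pos":[0,0,0],"roll":0,"fingers":4.4},{"delta_pos":[0,0,0],"roll":0,"fingers":4.4}]' 50
```

```text
time: 9.0
tool_pos: [522.1, 120.6, 105.3]
tcp_rot: [0.0, 0.72, 0.694, 0.001]
ft_force: [0.9, 0.3, 0.5]
opening: 0.788
grip_force: 0.0
time: 9.75
tool_pos: [520.9, 120.8, 105.3]
tcp_rot: [-0.0, 0.72, 0.694, -0.0]
ft_force: [-14.0, -2.1, 23.6]
opening: 0.636
grip_force: 54.2
```

```bash
python3 -m crank '[{"delta_pos":[0,0,-0.5],"roll":0,"fingers":4.4},{"delta_pos":[0,0,-1],"roll":0,"fingers":4.4},{"delta_pos":[0,0,-2],"roll":0,"fingers":4.4},{"delta_pos":[0,0,-3],"roll":0,"fingers":4.4},{"delta_pos":[0,0,-3],"roll":0,"fingers":4.4},{"delta_pos":[0,0,-3],"roll":0,"fingers":4.4}]' 70
python3 - <<'E'
from h import *
im,d,c=grab('wrist');im2,_,_=grab('side')
o=np.concatenate([cv2.resize(im,(400,300)),cv2.resize(im2[140:240,180:313],(400,300),interpolation=cv2.INTER_CUBIC)],0);save('w5.png',o)
E
```

```text
time: 10.5
tool_pos: [521.4, 120.6, 134.1]
tcp_rot: [-0.0, 0.72, 0.694, -0.0]
ft_force: [0.1, -0.2, -5.9]
opening: 0.588
grip_force: 68.4
```

View pics/w5.png

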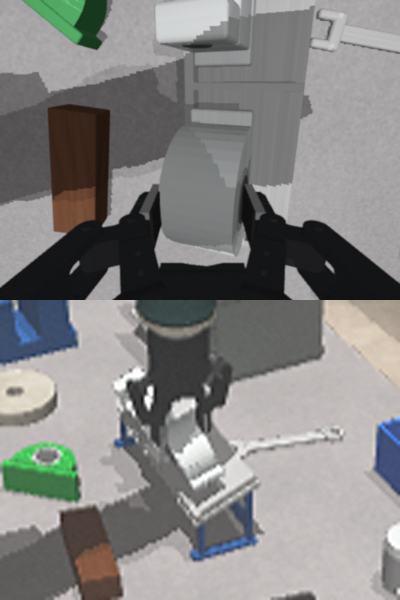

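The arch is held clear of the deck, tilted, with its foot free. I carry it to the mat.

```bash
python3 -m crank '[{"delta_pos":[0,0,-2],"roll":0,"fingers":4.4},{"delta_pos":[-1,0,-4],"roll":0,"fingers":4.4},{"delta_pos":[-4,0.4,-4],"roll":0,"fingers":4.4},{"delta_pos":[-8,0.8,-4],"roll":0,"fingers":4.4},{"delta_pos":[-13,1.2,-4],"roll":0,"fingers":4.4},{"delta_pos":[-18,1.6,-4],"roll":0,"fingers":4.4},{"delta_pos":[-23,2,-4],"roll":0,"fingers":4.4},{"delta_pos":[-26.1,2.2,-2],"roll":0,"fingers":4.4},{"delta_pos":[-26.1,2.2,2],"roll":0,"fingers":4.4},{"delta_pos":[-26.1,2.2,5.5],"roll":0,"fingers":4.4},{"delta_pos":[-26.1,2.2,7.5],"roll":0,"fingers":4.4},{"delta_pos":[-26.1,2.2,7.5],"roll":0,"fingers":4.4}]' 70
python3 - <<'E'
from h import *
im,d,c=grab('wrist');im2,d2,c2=grab('side');P=pts(d2,c2).reshape(-1,3)
q=P[(P[:,0]>470)&(P[:,0]<600)&(P[:,1]>-215)&(P[:,1]<-80)&(P[:,2]>8)&(P[:,2]<45)];print(len(q),np.percentile(q,[1,10,50],0).round(1))
o=np.concatenate([cv2.resize(im,(400,300)),cv2.resize(im2[190:290,200:333],(400,300),interpolation=cv2.INTER_CUBIC)],0);save('w6.png',o)
E
```

```text
time: 12.1
tool_pos: [532.8, -140.8, 57.8]
tcp_rot: [-0.001, 0.72, 0.694, -0.001]
ft_force: [0.4, -0.3, -4.0]
opening: 0.591
grip_force: 69.3
238 [[ 472.3 -213.1    8.1]
 [ 484.3 -198.9    8.3]
 [ 520.6 -178.2    9.9]]
```

View pics/w6.png

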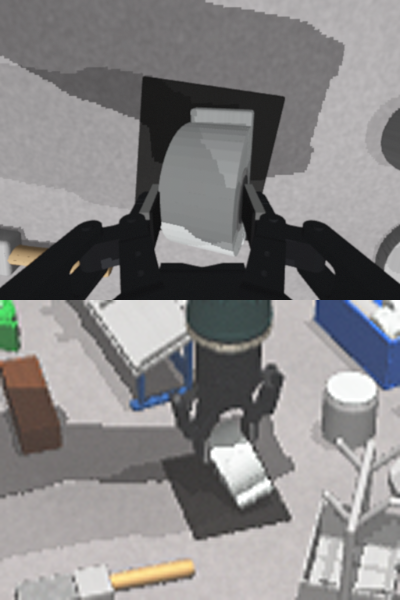

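The arch is over the middle of the mat, tilted toward the robot, with its foot slightly above the mat. I creep down.

```bash
python3 -m crank '[{"delta_pos":[0,0,0.5],"roll":0,"fingers":4.4},{"delta_pos":[0,0,0.8],"roll":0,"fingers":4.4},{"delta_pos":[0,0,1.0],"roll":0,"fingers":4.4},{"delta_pos":[0,0,1.1],"roll":0,"fingers":4.4},{"delta_pos":[0,0,1.1],"roll":0,"fingers":4.4}]' 50; python3 -m crank '[{"delta_pos":[0,0,0.2],"roll":0,"fingers":4.4},{"delta_pos":[0,0,0.4],"roll":0,"fingers":4.4},{"delta_pos":[0,0,0.5],"roll":0,"fingers":4.4},{"delta_pos":[0,0,0.5],"roll":0,"fingers":4.4}]' 50
```

```text
time: 12.82
tool_pos: [533.8, -141.0, 48.2]
tcp_rot: [-0.0, 0.72, 0.694, -0.0]
ft_force: [0.6, 0.5, -4.8]
opening: 0.59
grip_force: 69.3
time: 13.32
tool_pos: [534.9, -141.2, 44.9]
tcp_rot: [0.001, 0.72, 0.694, 0.001]
ft_force: [-5.9, 1.8, 23.3]
opening: 0.587
grip_force: 63.0
```

```bash
python3 -m crank '[{"delta_pos":[0,0,0],"roll":0,"fingers":4.4},{"delta_pos":[0,0,0.1],"roll":0,"fingers":4.4},{"delta_pos":[0,0,0.2],"roll":0,"fingers":4.4},{"delta_pos":[0,0,0.3],"roll":0,"fingers":4.4},{"delta_pos":[0,0,0.3],"roll":0,"fingers":4.4}]' 20
```

```text
time: 13.95
tool_pos: [537.2, -141.4, 42.6]
tcp_rot: [0.003, 0.72, 0.694, 0.002]
ft_force: [5.9, 0.5, 19.2]
opening: 0.594
grip_force: 40.9
```

```bash
python3 -m crank '[{"delta_pos":[0,0,0.1],"roll":0,"fingers":4.4},{"delta_pos":[0,0,0.2],"roll":0,"fingers":4.4},{"delta_pos":[0,0,0.3],"roll":0,"fingers":4.4},{"delta_pos":[0,0,0.4],"roll":0,"fingers":4.4},{"delta_pos":[0,0,0.4],"roll":0,"fingers":4.4}]' 20
```

```text
time: 14.58
tool_pos: [537.4, -141.4, 38.2]
tcp_rot: [0.003, 0.72, 0.694, 0.002]
ft_force: [8.9, 0.3, 11.0]
opening: 0.57
grip_force: 19.4
```

```bash
python3 -m crank '[{"delta_pos":[0,0,0.1],"roll":0,"fingers":4.4},{"delta_pos":[0,0,0.3],"roll":0,"fingers":4.4},{"delta_pos":[0,0,0.5],"roll":0,"fingers":4.4},{"delta_pos":[0,0,0.6],"roll":0,"fingers":4.4},{"delta_pos":[0,0,0.6],"roll":0,"fingers":4.4}]' 20
```

```text
time: 15.2
tool_pos: [536.7, -141.4, 32.5]
tcp_rot: [0.002, 0.72, 0.694, 0.002]
ft_force: [3.2, -0.1, 23.6]
opening: 0.538
grip_force: 20.7
```

```bash
python3 -m crank '[{"delta_pos":[0,0,-0.2],"roll":0,"fingers":4.4},{"delta_pos":[0,0,-0.2],"roll":0,"fingers":4.8},{"delta_pos":[0,0,-0.2],"roll":0,"fingers":5.2},{"delta_pos":[0,0,-0.2],"roll":0,"fingers":5.8},{"delta_pos":[0,0,-0.2],"roll":0,"fingers":6.8},{"delta_pos":[0,0,-0.2],"roll":0,"fingers":8},{"delta_pos":[0,0,-2],"roll":0,"fingers":8.5},{"delta_pos":[0,0,-6],"roll":0,"fingers":8.5},{"delta_pos":[0,0,-11],"roll":0,"fingers":8.5},{"delta_pos":[0,0,-15],"roll":0,"fingers":8.5},{"delta_pos":[0,0,-15],"roll":0,"fingers":8.5}]' 20
python3 - <<'E'
from h import *
np.set_printoptions(suppress=True)
im,d,c=grab('wrist');P=pts(d,c);np.savez('wrist7',im=im,d=d,P=P);Q=P.reshape(-1,3)
for lo,hi in((60,78),(25,60),(8,20)):
    q=Q[(Q[:,0]>460)&(Q[:,0]<620)&(Q[:,1]>-230)&(Q[:,1]<-60)&(Q[:,2]>lo)&(Q[:,2]<hi)];print(lo,len(q),cv2.minAreaRect(q[:,:2].astype(np.float32)),q[:,2].max())
print(r.read_state()['tool_pos'])
E
```

```text
time: 16.58
tool_pos: [535.4, -141.4, 184.5]
tcp_rot: [0.003, 0.72, 0.694, 0.002]
ft_force: [-0.5, -0.2, -0.5]
opening: 0.993
grip_force: 0.0
60 2636 ((533.9984130859375, -140.71023559570312), (54.22756576538086, 45.7464714050293), 88.13835144042969) 70.01269031461426
25 1550 ((534.1990966796875, -137.87765502929688), (82.89917755126953, 45.82101058959961), 87.9324951171875) 59.98898089302748
8 559 ((534.0846557617188, -140.635498046875), (108.60054016113281, 44.645999908447266), 87.65790557861328) 17.586478055217647
[ 534.47244406 -141.15070722  182.50711667]
```

Arch parked upright at (534,−141). Next is the clevis.

```bash
python3 -m crank '[{"delta_pos":[5,-0.2,-2],"roll":0,"fingers":8.5},{"delta_pos":[11,-0.4,-2],"roll":0,"fingers":8.5},{"delta_pos":[17,-0.6,-2],"roll":0,"fingers":8.5},{"delta_pos":[23,-0.9,-2],"roll":0,"fingers":8.5},{"delta_pos":[29,-1.1,-2],"roll":0,"fingers":8.5},{"delta_pos":[35,-1.3,-2],"roll":0,"fingers":8.5},{"delta_pos":[40.2,-1.5,0],"roll":0,"fingers":8.5},{"delta_pos":[40.2,-1.5,3],"roll":0,"fingers":8.5},{"delta_pos":[40.2,-1.5,5.5],"roll":0,"fingers":8.5},{"delta_pos":[40.2,-1.5,7.5],"roll":0,"fingers":8.5},{"delta_pos":[40.2,-1.5,7.5],"roll":0,"fingers":8.5}]' 30
python3 - <<'E'
from h import *
np.set_printoptions(suppress=True)
im,d,c=grab('wrist');P=pts(d,c);np.savez('wrist8',im=im,d=d,P=P);print(r.read_state()['tool_pos'])
T=dk(P.reshape(-1,3));T=T[(T[:,0]>-60)&(T[:,0]<60)&(abs(T[:,1]-70.5)<63)&(T[:,2]<70)];t=T[(T[:,2]>60)]
print(len(t),np.percentile(t[:,0],[1,99]),np.percentile(t[:,1],[1,99]),np.median(t[:,2]))
f=T[(T[:,2]>8)&(T[:,2]<16)&(abs(T[:,0])<22)];print(len(f),np.percentile(f[:,1],[1,99]))
E
```

```text
time: 18.0
tool_pos: [532.6, 260.7, 103.6]
tcp_rot: [-0.001, 0.72, 0.694, -0.002]
ft_force: [-0.4, 0.7, 0.5]
opening: 0.995
grip_force: 0.0
[533.24409871 261.01139925 104.87235409]
7478 [-33.43198544  22.52005007] [ 32.62282485 115.2126525 ] 64.9657207132008
1724 [ 18.85223998 124.97211165]
```

```bash
python3 -m crank '[{"delta_pos":[0,0,0.7],"roll":0,"fingers":8.5},{"delta_pos":[0,0,1.4],"roll":0,"fingers":8},{"delta_pos":[0,0,1.4],"roll":0,"fingers":7.2},{"delta_pos":[0,0,1.4],"roll":0,"fingers":6.5},{"delta_pos":[0,0,1.4],"roll":0,"fingers":6},{"delta_pos":[0,0,1.4],"roll":0,"fingers":5.5},{"delta_pos":[0,0,1.4],"roll":0,"fingers":5},{"delta_pos":[0,0,1.4],"roll":0,"fingers":4.4},{"delta_pos":[0,0,1.4],"roll":0,"fingers":4.4},{"delta_pos":[0,0,1.4],"roll":0,"fingers":4.4}]' 50
```

```text
time: 19.3
tool_pos: [533.7, 261.3, 92.0]
tcp_rot: [0.0, 0.72, 0.694, 0.0]
ft_force: [-5.7, -1.5, 12.7]
opening: 0.6
grip_force: 49.2
```

Lift slightly and check.

```bash
python3 -m crank '[{"delta_pos":[0,0,-0.5],"roll":0,"fingers":4.4},{"delta_pos":[0,0,-1],"roll":0,"fingers":4.4},{"delta_pos":[0,0,-2],"roll":0,"fingers":4.4},{"delta_pos":[0,0,-3],"roll":0,"fingers":4.4},{"delta_pos":[0,0,-4],"roll":0,"fingers":4.4},{"delta_pos":[0,0,-4],"roll":0,"fingers":4.4}]' 65
python3 - <<'E'
from h import *
np.set_printoptions(suppress=True)
im,d,c=grab('wrist');im2,d2,c2=grab('side');P=pts(d,c);s=r.read_state();print(s['tool_pos'])
Q=P.reshape(-1,3)-s['tool_pos'];k=(abs(Q[:,0])<45)&(abs(Q[:,1]-36)<10)&(Q[:,2]>0)&(Q[:,2]<60);q=Q[k];N=np.linalg.svd(q-np.median(q,0),full_matrices=False)[2][2];print(len(q),'lug normal',N,np.percentile(q,[2,98],0))
o=np.concatenate([cv2.resize(im,(400,300)),cv2.resize(im2[120:220,180:313],(400,300),interpolation=cv2.INTER_CUBIC)],0);save('w9.png',o)
E
```

```text
time: 20.05
tool_pos: [534.2, 261.5, 132.3]
tcp_rot: [0.0, 0.72, 0.694, 0.001]
ft_force: [0.2, 0.3, -5.8]
opening: 0.586
grip_force: 63.2
[533.66520572 261.21810128 131.215958  ]
9690 lug normal [0.02733001 0.98566479 0.1664872 ] [[-31.05740662  26.6519744    2.01214694]
 [ 26.67160868  45.76315078  50.88122415]]
```

View pics/w9.png

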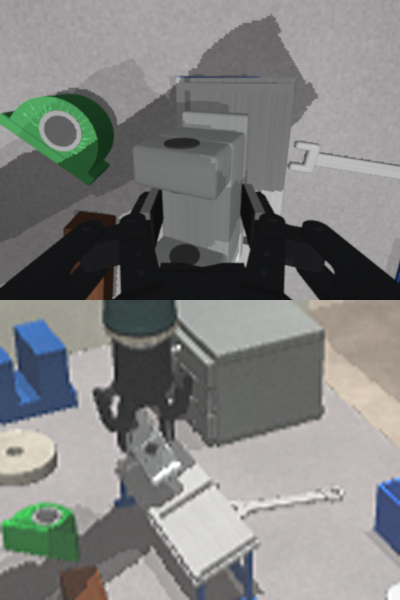

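Clevis held level side to side, its tilt kept. I shift one bay (141 mm along the deck) and lower gently.

```bash
python3 -m crank '[{"delta_pos":[-3,0.4,0],"roll":0,"fingers":4.4},{"delta_pos":[-7,0.4,0],"roll":0,"fingers":4.4},{"delta_pos":[-11,0.4,0],"roll":0,"fingers":4.4},{"delta_pos":[-14.1,0.4,0],"roll":0,"fingers":4.4},{"delta_pos":[-14.1,0.4,0],"roll":0,"fingers":4.4},{"delta_pos":[-14.1,0.4,1],"roll":0,"fingers":4.4},{"delta_pos":[-14.1,0.4,2],"roll":0,"fingers":4.4},{"delta_pos":[-14.1,0.4,2.7],"roll":0,"fingers":4.4},{"delta_pos":[-14.1,0.4,3.1],"roll":0,"fingers":4.4},{"delta_pos":[-14.1,0.4,3.1],"roll":0,"fingers":4.4}]' 50
python3 - <<'E'
from h import *
np.set_printoptions(suppress=True)
im,d,c=grab('wrist');P=pts(d,c);s=r.read_state();print(s['tool_pos'],s['ft_force'])
T=dk(P.reshape(-1,3));T=T[(T[:,0]>-60)&(T[:,0]<60)&(abs(T[:,1]+70.5)<90)&(T[:,2]<85)]
for a,b in((-40,-30),(-30,-20)): 
    for y in (-36.5,-104.5):
        q=T[(abs(T[:,1]-y)<9)&(T[:,2]>50)];
    
q=T[(T[:,1]>-50)&(T[:,2]>45)];print('upper lug',np.percentile(q,[1,50,99],0).round(1).tolist())
q=T[(T[:,1]>-22)&(T[:,1]<-5)&(T[:,2]>6)&(abs(T[:,0])<25)];print('foot end',len(q),np.percentile(q,[1,50,99],0).round(1).tolist())
if len(q)>20: print(np.polyfit(q[:,0],q[:,2],1))
E
```

```text
time: 21.4
tool_pos: [532.4, 120.3, 100.0]
tcp_rot: [-0.0, 0.72, 0.694, -0.0]
ft_force: [-0.0, -0.5, -4.9]
opening: 0.586
grip_force: 63.2
[532.53517261 120.33565247 100.25915552] [ 0.72402539 -0.48310528 -5.52863538]
upper lug [[-14.8, -46.9, 45.6], [12.6, -32.9, 70.1], [29.1, -24.9, 71.7]]
foot end 1208 [[-24.9, -21.9, 6.5], [4.0, -18.1, 16.8], [24.7, -6.6, 18.5]]
[ 0.08653587 15.32808496]
```

```bash
python3 -m crank '[{"delta_pos":[0,0,0.2],"roll":0,"fingers":4.4},{"delta_pos":[0,0,0.35],"roll":0,"fingers":4.4},{"delta_pos":[0,0,0.5],"roll":0,"fingers":4.4},{"delta_pos":[0,0,0.5],"roll":0,"fingers":4.4}]' 40; python3 -m crank '[{"delta_pos":[0,0,0.1],"roll":0,"fingers":4.4},{"delta_pos":[0,0,0.2],"roll":0,"fingers":4.4},{"delta_pos":[0,0,0.2],"roll":0,"fingers":4.4}]' 20
```

```text
time: 21.95
tool_pos: [532.4, 120.2, 95.2]
tcp_rot: [-0.0, 0.72, 0.694, -0.0]
ft_force: [0.5, -0.2, -5.0]
opening: 0.586
grip_force: 63.2
time: 22.32
tool_pos: [532.6, 120.2, 94.2]
tcp_rot: [0.0, 0.72, 0.694, 0.0]
ft_force: [-8.4, -1.5, 12.6]
opening: 0.586
grip_force: 69.6
```

```bash
python3 -m crank '[{"delta_pos":[0,0,0],"roll":0,"fingers":4.4},{"delta_pos":[0,0,0],"roll":0,"fingers":4.4},{"delta_pos":[0,0,0],"roll":0,"fingers":4.4},{"delta_pos":[0,0,0.1],"roll":0,"fingers":4.4},{"delta_pos":[0,0,0.1],"roll":0,"fingers":4.4}]' 20
```

```text
time: 22.95
tool_pos: [532.7, 120.2, 94.0]
tcp_rot: [0.0, 0.72, 0.694, 0.0]
ft_force: [-14.6, -3.7, 30.7]
opening: 0.584
grip_force: 74.6
```

```bash
python3 -m crank '[{"delta_pos":[0,0,-0.15],"roll":0,"fingers":5.0},{"delta_pos":[0,0,-0.15],"roll":0,"fingers":5.1},{"delta_pos":[0,0,-0.15],"roll":0,"fingers":5.2},{"delta_pos":[0,0,-0.15],"roll":0,"fingers":5.3}]' 20
```

```text
time: 23.45
tool_pos: [532.7, 120.3, 94.2]
tcp_rot: [0.0, 0.72, 0.694, 0.0]
ft_force: [-3.2, -1.0, 4.0]
opening: 0.624
grip_force: 6.2
```

```bash
python3 -m crank '[{"delta_pos":[0,0,0],"roll":0,"fingers":5.4},{"delta_pos":[0,0,0],"roll":0,"fingers":5.5},{"delta_pos":[0,0,0],"roll":0,"fingers":5.6},{"delta_pos":[0,0,0],"roll":0,"fingers":5.8},{"delta_pos":[0,0,0],"roll":0,"fingers":6},{"delta_pos":[0,0,0],"roll":0,"fingers":6.5},{"delta_pos":[0,0,0],"roll":0,"fingers":7.5},{"delta_pos":[0,0,0],"roll":0,"fingers":8.5},{"delta_pos":[0,0,-2],"roll":0,"fingers":8.5},{"delta_pos":[0,0,-6],"roll":0,"fingers":8.5},{"delta_pos":[0,0,-10],"roll":0,"fingers":8.5},{"delta_pos":[0,0,-10],"roll":0,"fingers":8.5}]' 20
python3 - <<'E'
from h import *
np.set_printoptions(suppress=True)
im,d,c=grab('wrist');P=pts(d,c);s=r.read_state();print(s['tool_pos'],s['ft_force'])
T=dk(P.reshape(-1,3));T=T[(T[:,0]>-40)&(T[:,0]<60)&(abs(T[:,1]+70.5)<62)&(T[:,2]<72)]
t=T[T[:,2]>55];N=np.linalg.svd(t-np.median(t,0),full_matrices=False)[2][2];print('top',np.percentile(t,[1,50,99],0).round(1).tolist(),N)
f=T[(T[:,2]>8)&(T[:,2]<16)&(abs(T[:,0])<24)];print('foot',np.percentile(f,[1,50,99],0).round(1).tolist());print(cv2.minAreaRect(T[T[:,2]>30][:,:2].astype(np.float32)))
E
```

```text
time: 24.95
tool_pos: [533.9, 120.6, 196.6]
tcp_rot: [0.001, 0.72, 0.694, 0.002]
ft_force: [-0.0, 0.6, -0.3]
opening: 0.994
grip_force: 0.0
[533.02512678 120.31310374 194.81857268] [-0.01172745 -0.18871364 -0.90323928]
top [[-17.8, -114.2, 55.6], [7.2, -45.3, 65.1], [26.6, -25.3, 66.7]] [ 0.04083545 -0.01420554  0.9990649 ]
foot [[-17.9, -123.4, 9.3], [4.5, -21.1, 11.9], [23.8, -16.0, 14.8]]
((3.783557891845703, -70.24583435058594), (91.23546600341797, 46.573856353759766), 89.50724792480469)
```

Clevis lies flat at deck (4, −70), square. Now I fetch the parked arch.

```bash
python3 -m crank '[{"delta_pos":[-5,0.2,0],"roll":0,"fingers":8.5},{"delta_pos":[-11,0.5,0],"roll":0,"fingers":8.5},{"delta_pos":[-17,0.7,0],"roll":0,"fingers":8.5},{"delta_pos":[-22,0.9,2],"roll":0,"fingers":8.5},{"delta_pos":[-26.1,1.05,6],"roll":0,"fingers":8.5},{"delta_pos":[-26.1,1.05,10],"roll":0,"fingers":8.5},{"delta_pos":[-26.1,1.05,14],"roll":0,"fingers":8.5},{"delta_pos":[-26.1,1.05,16.6],"roll":0,"fingers":8.5},{"delta_pos":[-26.1,1.05,16.6],"roll":0,"fingers":8.5},{"delta_pos":[-26.1,1.05,16.6],"roll":0,"fingers":7},{"delta_pos":[-26.1,1.05,16.6],"roll":0,"fingers":6},{"delta_pos":[-26.1,1.05,16.6],"roll":0,"fingers":5.2}]' 40
python3 -m crank '[{"delta_pos":[0,0,0],"roll":0,"fingers":4.4},{"delta_pos":[0,0,0],"roll":0,"fingers":4.4},{"delta_pos":[0,0,0],"roll":0,"fingers":4.4},{"delta_pos":[0,0,0],"roll":0,"fingers":4.4},{"delta_pos":[0,0,-1],"roll":0,"fingers":4.4},{"delta_pos":[0,0,-3],"roll":0,"fingers":4.4},{"delta_pos":[0,0,-6],"roll":0,"fingers":4.4},{"delta_pos":[0,0,-10],"roll":0,"fingers":4.4},{"delta_pos":[0,0,-14],"roll":0,"fingers":4.4},{"delta_pos":[0,0,-14],"roll":0,"fingers":4.4}]' 50
```

```text
time: 26.5
tool_pos: [533.8, -141.1, 28.6]
tcp_rot: [0.001, 0.72, 0.694, 0.0]
ft_force: [-0.1, 0.4, 0.4]
opening: 0.609
grip_force: 0.0
time: 27.75
tool_pos: [534.6, -141.3, 170.9]
tcp_rot: [0.002, 0.72, 0.694, 0.001]
ft_force: [-0.9, 0.5, -6.5]
opening: 0.538
grip_force: 53.2
```

```bash
python3 -m crank '[{"delta_pos":[0,0,-3],"roll":0,"fingers":4.4},{"delta_pos":[4,0,-5],"roll":0,"fingers":4.4},{"delta_pos":[9,0,-5],"roll":0,"fingers":4.4},{"delta_pos":[15,-0.1,-5],"roll":0,"fingers":4.4},{"delta_pos":[21,-0.1,-5],"roll":0,"fingers":4.4},{"delta_pos":[27,-0.2,-5],"roll":0,"fingers":4.4},{"delta_pos":[33,-0.2,-5],"roll":0,"fingers":4.4},{"delta_pos":[37.5,-0.25,-5],"roll":0,"fingers":4.4},{"delta_pos":[40.2,-0.25,-5],"roll":0,"fingers":4.4},{"delta_pos":[40.2,-0.25,-2],"roll":0,"fingers":4.4},{"delta_pos":[40.2,-0.25,2],"roll":0,"fingers":4.4},{"delta_pos":[40.2,-0.25,2],"roll":0,"fingers":4.4}]' 50
python3 -m crank '[{"delta_pos":[0,0,1.2],"roll":0,"fingers":4.4},{"delta_pos":[0,0,2.2],"roll":0,"fingers":4.4},{"delta_pos":[0,0,3.0],"roll":0,"fingers":4.4},{"delta_pos":[0,0,3.3],"roll":0,"fingers":4.4},{"delta_pos":[0,0,3.3],"roll":0,"fingers":4.4}]' 50
python3 - <<'E'
from h import *
np.set_printoptions(suppress=True)
im,d,c=grab('wrist');P=pts(d,c);s=r.read_state();print(s['tool_pos'],s['ft_force'])
Q=P.reshape(-1,3);q=Q[(abs(Q[:,0]-547)<21)&(Q[:,1]>295)&(Q[:,1]<335)&(Q[:,2]>90)&(Q[:,2]<125)];print('foot end',np.percentile(q,[1,50,99],0).round(1).tolist())
T=dk(Q);q=T[(T[:,2]>5)&(T[:,2]<12)&(T[:,0]>35)&(T[:,0]<60)&(abs(T[:,1]-141)<10)];print('rib',np.median(q,0))
E
```

```text
time: 29.25
tool_pos: [543.6, 259.7, 144.3]
tcp_rot: [-0.001, 0.72, 0.694, -0.003]
ft_force: [-0.2, 0.2, -4.4]
opening: 0.533
grip_force: 53.7
time: 29.88
tool_pos: [545.7, 260.8, 114.8]
tcp_rot: [-0.0, 0.72, 0.694, -0.0]
ft_force: [-0.2, 0.4, -6.1]
opening: 0.535
grip_force: 54.1
[545.84774152 260.83977679 114.98613861] [ 0.10547476  1.07880744 -5.34827088]
foot end [[526.5, 301.8, 90.7], [548.4, 306.8, 101.9], [567.7, 332.1, 124.8]]
rib [ 48.30671572 140.32484518   9.81814994]
```

```bash
python3 -m crank '[{"delta_pos":[0,0,0.2],"roll":0,"fingers":4.4},{"delta_pos":[0,0,0.4],"roll":0,"fingers":4.4},{"delta_pos":[0,0,0.5],"roll":0,"fingers":4.4},{"delta_pos":[0,0,0.5],"roll":0,"fingers":4.4}]' 40; python3 -m crank '[{"delta_pos":[0,0,0.1],"roll":0,"fingers":4.4},{"delta_pos":[0,0,0.2],"roll":0,"fingers":4.4},{"delta_pos":[0,0,0.2],"roll":0,"fingers":4.4}]' 20
```

```text
time: 30.42
tool_pos: [545.7, 260.8, 109.9]
tcp_rot: [0.0, 0.72, 0.694, -0.0]
ft_force: [-1.9, -0.4, -1.2]
opening: 0.53
grip_force: 54.6
time: 30.8
tool_pos: [545.8, 260.9, 109.6]
tcp_rot: [0.0, 0.72, 0.694, 0.0]
ft_force: [-13.1, -7.0, 28.0]
opening: 0.533
grip_force: 57.9
```

```bash
python3 -m crank '[{"delta_pos":[0,0,-0.1],"roll":0,"fingers":4.5},{"delta_pos":[0,0,-0.1],"roll":0,"fingers":4.6},{"delta_pos":[0,0,-0.1],"roll":0,"fingers":4.65},{"delta_pos":[0,0,-0.1],"roll":0,"fingers":4.7},{"delta_pos":[0,0,-0.1],"roll":0,"fingers":4.75},{"delta_pos":[0,0,-0.1],"roll":0,"fingers":4.8}]' 20
```

```text
time: 31.55
tool_pos: [545.7, 260.8, 108.6]
tcp_rot: [-0.0, 0.72, 0.694, -0.0]
ft_force: [-0.9, 1.3, -0.7]
opening: 0.567
grip_force: 0.7
```

```bash
python3 -m crank '[{"delta_pos":[0,0,0],"roll":0,"fingers":4.85},{"delta_pos":[0,0,0],"roll":0,"fingers":4.9},{"delta_pos":[0,0,0],"roll":0,"fingers":4.95},{"delta_pos":[0,0,0],"roll":0,"fingers":5},{"delta_pos":[0,0,0],"roll":0,"fingers":5.05},{"delta_pos":[0,0,0],"roll":0,"fingers":5.1},{"delta_pos":[0,0,0],"roll":0,"fingers":5.15},{"delta_pos":[0,0,0],"roll":0,"fingers":5.2}]' 20
python3 - <<'E'
from h import *
np.set_printoptions(suppress=True)
im,d,c=grab('wrist');im2,_,_=grab('side');P=pts(d,c);s=r.read_state();print(s['tool_pos'],s['ft_force'])
o=np.concatenate([cv2.resize(im,(400,300)),cv2.resize(im2[120:220,180:313],(400,300),interpolation=cv2.INTER_CUBIC)],0);save('w10.png',o)
T=dk(P.reshape(-1,3));f=T[(T[:,1]>116.5)&(T[:,1]<124.5)&(abs(T[:,0])<40)&(T[:,2]>3)&(T[:,2]<40)];print('foot end pts',len(f),np.percentile(f,[2,50,98],0).round(1).tolist());k=f[:,2]>np.median(f[:,2])-6;print(np.polyfit(f[k,0],f[k,2],1))
E
```

```text
time: 32.55
tool_pos: [545.7, 260.8, 108.8]
tcp_rot: [-0.0, 0.72, 0.694, -0.0]
ft_force: [-1.1, -0.6, -1.8]
opening: 0.611
grip_force: 0.6
[545.71958926 260.81884447 108.77195217] [-0.45357524 -0.40646887 -1.00666265]
foot end pts 1500 [[-30.8, 116.7, 8.9], [5.5, 120.7, 17.8], [28.2, 124.4, 26.8]]
[-0.37940697 22.15651919]
```

View pics/w10.png

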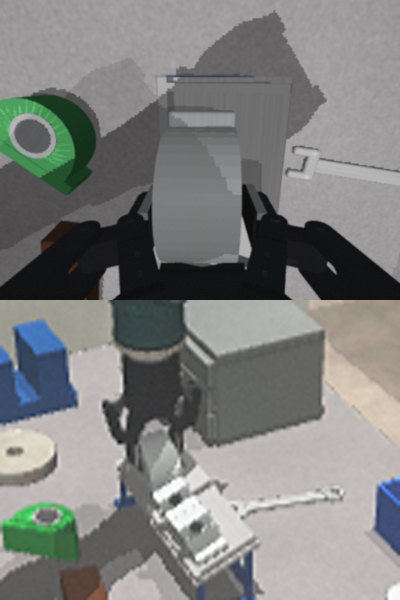

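The arch stands on its rear foot edge, leaning slightly on the near finger. I follow it down by backing the tool off toward −x while opening slowly.

```bash
python3 -m crank '[{"delta_pos":[0,-0.1,0],"roll":0,"fingers":5.3},{"delta_pos":[0,-0.2,0],"roll":0,"fingers":5.4},{"delta_pos":[0,-0.3,0],"roll":0,"fingers":5.5},{"delta_pos":[0,-0.4,0],"roll":0,"fingers":5.6},{"delta_pos":[0,-0.5,0],"roll":0,"fingers":5.7},{"delta_pos":[0,-0.6,0],"roll":0,"fingers":5.8},{"delta_pos":[0,-0.7,0],"roll":0,"fingers":5.9},{"delta_pos":[0,-0.8,0],"roll":0,"fingers":6.0}]' 20
python3 - <<'E'
from h import *
np.set_printoptions(suppress=True)
im,d,c=grab('wrist');P=pts(d,c);s=r.read_state();print(s['tool_pos'],s['ft_force'])
T=dk(P.reshape(-1,3));f=T[(T[:,1]>116.5)&(T[:,1]<124.5)&(abs(T[:,0])<40)&(T[:,2]>3)&(T[:,2]<40)];print('foot end pts',len(f),np.percentile(f,[2,50,98],0).round(1).tolist());k=f[:,2]>np.median(f[:,2])-6;print(np.polyfit(f[k,0],f[k,2],1))
E
```

```text
time: 33.65
tool_pos: [537.6, 261.1, 108.7]
tcp_rot: [-0.0, 0.72, 0.694, -0.0]
ft_force: [-2.3, 0.1, -2.1]
opening: 0.7
grip_force: 0.8
[537.51800817 261.14389233 108.75169537] [-1.07873955  0.28155942 -1.03679192]
foot end pts 1425 [[-30.9, 116.7, 7.1], [2.9, 120.6, 14.2], [26.3, 124.3, 18.5]]
[-0.01764695 14.23730089]
```

```bash
python3 -m crank '[{"delta_pos":[0,-0.1,0],"roll":0,"fingers":6.1},{"delta_pos":[0,-0.2,0],"roll":0,"fingers":6.2},{"delta_pos":[0,-0.3,0],"roll":0,"fingers":6.3},{"delta_pos":[0,-0.4,0],"roll":0,"fingers":6.45},{"delta_pos":[0,-0.5,0],"roll":0,"fingers":6.6},{"delta_pos":[0,-0.6,0],"roll":0,"fingers":6.8},{"delta_pos":[0,-0.7,0],"roll":0,"fingers":7.2},{"delta_pos":[0,-0.7,0],"roll":0,"fingers":7.8},{"delta_pos":[0,-0.7,0],"roll":0,"fingers":8.5},{"delta_pos":[0,-0.7,0],"roll":0,"fingers":8.5}]' 20
python3 - <<'E'
from h import *
np.set_printoptions(suppress=True)
im,d,c=grab('wrist');P=pts(d,c);s=r.read_state();print(s['tool_pos'],s['ft_force'],s['grip_force'])
T=dk(P.reshape(-1,3));f=T[(T[:,1]>116.5)&(T[:,1]<124.5)&(abs(T[:,0])<40)&(T[:,2]>3)&(T[:,2]<40)];print('foot end pts',len(f),np.percentile(f,[2,50,98],0).round(1).tolist());k=f[:,2]>np.median(f[:,2])-3;print(np.polyfit(f[k,0],f[k,2],1))
E
```

```text
time: 34.95
tool_pos: [530.8, 261.4, 108.8]
tcp_rot: [-0.0, 0.72, 0.694, -0.0]
ft_force: [-0.2, -0.5, -0.0]
opening: 0.996
grip_force: 0.0
[530.75860434 261.35662919 108.74502267] [-0.67261069  0.05343469  0.16732751] 0.0
foot end pts 1403 [[-31.2, 116.7, 4.8], [1.0, 120.6, 11.5], [25.2, 124.4, 12.9]]
[ 0.02329874 11.42113303]
```

Flat and released. I raise and verify everything.

```bash
python3 -m crank '[{"delta_pos":[0,0,-2],"roll":0,"fingers":8.5},{"delta_pos":[0,0,-6],"roll":0,"fingers":8.5},{"delta_pos":[-2,-2,-11],"roll":0,"fingers":8.5},{"delta_pos":[-5,-4,-16],"roll":0,"fingers":8.5},{"delta_pos":[-7,-4,-21],"roll":0,"fingers":8.5},{"delta_pos":[-7,-4,-25],"roll":0,"fingers":8.5},{"delta_pos":[-7,-4,-25],"roll":0,"fingers":8.5},{"delta_pos":[-7,-4,-25],"roll":0,"fingers":8.5}]'
python3 - <<'E'
from h import *
np.set_printoptions(suppress=True)
im,d,c=grab('wrist');P=pts(d,c);print(r.read_state()['time'])
T=dk(P.reshape(-1,3));T=T[(T[:,0]>-40)&(T[:,0]<60)&(abs(T[:,1])<150)&(T[:,2]<72)]
for y in(70.5,-70.5):
    q=T[abs(T[:,1]-y)<62]
    print(cv2.minAreaRect(q[q[:,2]>25][:,:2].astype(np.float32)),np.percentile(q[q[:,2]>50],[1,99],0).round(1).tolist())
    f=q[(q[:,2]>8)&(q[:,2]<16)&(abs(q[:,0])<25)];print('foot',np.percentile(f,[1,50,99],0).round(1).tolist())
q=T[(T[:,2]>6)&(T[:,2]<12)&(T[:,0]>40)&(T[:,0]<62)];print('ribs',[np.median(q[abs(q[:,1]-c)<8][:,1]).round(1) for c in(-141,0,141)])
# hanging basket
im,d,c=grab('side');Q=pts(d,c).reshape(-1,3)
a=np.radians(-42.1);u=np.array([np.cos(a),np.sin(a)]);w=np.array([-u[1],u[0]]);B=np.c_[(Q[:,:2]-[526.2,-419.5])@np.stack([u,w],1),Q[:,2]]
q=B[(abs(B[:,0])<70)&(abs(B[:,1])<80)&(B[:,2]>145)&(B[:,2]<162)];print('rim',cv2.minAreaRect(q[:,:2].astype(np.float32)))
E
```

```text
time: 36.0
tool_pos: [487.9, 192.9, 358.1]
tcp_rot: [-0.0, 0.72, 0.694, -0.0]
ft_force: [-0.5, -0.3, 0.0]
opening: 0.993
grip_force: 0.0
36.05
((2.676137924194336, 70.41384887695312), (88.94403839111328, 47.86675262451172), 89.81117248535156) [[-20.4, 38.3, 50.3], [25.5, 103.0, 65.8]]
foot [[-24.8, 15.4, 8.6], [3.7, 117.0, 11.7], [25.0, 125.5, 13.7]]
((3.5365638732910156, -70.29218292236328), (92.26219940185547, 46.54641342163086), 89.59097290039062) [[-18.0, -114.3, 50.6], [26.4, -24.6, 66.8]]
foot [[-24.8, -123.0, 8.5], [4.2, -20.7, 11.8], [24.7, -15.5, 15.4]]
ribs [np.float64(-140.3), np.float64(-0.1), np.float64(140.2)]
rim ((-1.9742965698242188, 0.02542877197265625), (90.57525634765625, 129.84466552734375), 0.4236434996128082)
```

Both castings are centred, flat and square in their new bays, and the basket hangs on the hooks.

```bash
python3 -c "
from cell import close_job
print(close_job())"
```

```text
the job is handed in; nothing more can be done
None
```

I handed the job in at about 36 s: the last camera check showed the arch flat in the left bay, the clevis flat in the right bay, and the basket hanging in both hooks, all let go; no verdict was returned.

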